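# Make up two turbocharger repair kits

## Task

Make up the two turbocharger repair kits on their kit boards: on each board's stud plate seat, hub up and fully down over the studs, the seal carrier whose bolt holes match; stand the two bronze journal bearings in the two small pockets of the one board, one in each, and lay the yellow blanking cap, collar up, in the large pocket of the other. Let go of everything, and leave the surplus seal carrier and the dial gauge where they lie.

Things in the scene. Friction and masses are not known exactly. Their poses are not given: they have to be found in the camera images.
- kit_board_bearing: Fixed dark board 120x220x18 mm (its x, y, z); origin: centre of underside, z up. At (0,-55) a 70 mm round stud plate, top at z 22, with three studs (6 mm thick, 12 tall, tapered nose) on a 48 mm circle, one at +x of its centre, the rest every 120 deg; only a carrier with as many holes goes down over them. At (-28,55) and (28,55) two round pale-floored bearing pockets 34 mm wide, floor at z 12.
- kit_board_reseal: Fixed dark board 120x220x18 mm (its x, y, z); origin: centre of underside, z up. At (0,-55) a 70 mm round stud plate, top at z 22, with four studs (6 mm thick, 12 tall, tapered nose) on a 48 mm circle, one at +x of its centre, the rest every 90 deg; only a carrier with as many holes goes down over them. At (0,55) a round pale-floored pocket for the cap, 80 mm wide, floor at z 12.
- seal_carrier_3: Seal carrier: steel flange 66 mm across, 8 mm thick, lying flat, hub up. Round hub (grip here) 34 mm across, 20 mm bore, top 28 mm above the underside. Three 10.5 mm bolt holes evenly on a 48 mm circle. Origin: centre of underside, z up; first hole on +x, the rest every 120 deg. 0.2 kg. For the three-stud plate.
- seal_carrier_4: Seal carrier: steel flange 66 mm across, 8 mm thick, lying flat, hub up. Round hub (grip here) 34 mm across, 20 mm bore, top 28 mm above the underside. Four 10.5 mm bolt holes evenly on a 48 mm circle. Origin: centre of underside, z up; first hole on +x, the rest every 90 deg. 0.2 kg. For the four-stud plate.
- seal_carrier_5: Seal carrier: steel flange 66 mm across, 8 mm thick, lying flat, hub up. Round hub (grip here) 34 mm across, 20 mm bore, top 28 mm above the underside. Five 10.5 mm bolt holes evenly on a 48 mm circle. Origin: centre of underside, z up; first hole on +x, the rest every 72 deg. 0.2 kg. Fits neither plate: it is surplus stock and stays where it lies.
- journal_1: Bronze journal bearing, a short bush 21 mm across and 14 mm tall, standing on end on the bench; origin at the centre of its lower end, z up. Grip it round the outside. The two bearings are alike and interchangeable. 0.03 kg.
- journal_2: Bronze journal bearing, a short bush 21 mm across and 14 mm tall, standing on end on the bench; origin at the centre of its lower end, z up. Grip it round the outside. The two bearings are alike and interchangeable. 0.03 kg.
- blanking_cap: Yellow plastic blanking cap: a round base 62 mm across and 11 mm high, above it a narrower round collar 44 mm across up to 17 mm, open at the top. Lies collar (open side) up; grip the collar. Origin: centre of the underside; z up. 0.03 kg.
- dial_gauge: Dial gauge lying on its back at the left of the boards: round case 56 mm across, 108 mm long with its stem, 18 mm high. A bystander: do not disturb it.
Things that resemble listed ones, but are neither listed nor needed, are in the scene too. Leave any green look-alike of the seal_carrier_3 alone.

How it is judged:
By the outcome, as a careful person would: the job done as asked, in the order asked, and still so for the second after the job is handed in, with the robot touching nothing.
It also fails if it takes over 96 s, if anything falls off the work surface, if the arm or the gripper's body presses on something with over 40 N, if the wrist force passes 120 N, or if a joint passes its speed limit or range.

## Robot

A 7-joint arm with a two-finger parallel gripper is mounted at the origin on a cart in front of the work surface, level with it; the furniture and walls round the work are solid. World frame = base frame: x ahead of the robot, y to its left, z up, the work surface at z = 0. Lengths are in mm, angles in rad, forces in N, time in s.
With the tool pointing down it reaches from about 400 to 850 mm from the base axis. Payload 4.4 kg.
Tool frame: the origin (TCP) lies at the very end of the fingers, on their centre line; the grasp point (between the pads) lies manip.hold_point_z behind it (manip.hold_point_z is the distance from the TCP to the grasp point, in mm); y points along the fingers, x is the direction in which the jaws open and shut, and the axes are right-handed (so a half turn about y gives the same grasp; the last joint's range is limited). The gripper opens to 94 mm and grips with 3 to 60 N. Pads are 16 mm wide; open, the fingers measure 119 mm over their backs; the gripper's body (75 mm by 177 mm) begins 78 mm behind the grasp point.
Start: joints at [1.113, 0.628, 0.038, 1.517, -0.027, 0.996, -0.02], TCP at [248.233, -600.748, 205.478] pointing down, gripper open.
Joint ranges: [-3.06, 3.06], [-0.37, 2.12], [-1.25, 1.32], [0.18, 2.47], [-1.1, 4.24], [0.23, 1.98], [-2.94, 2.94]. Speed limits (rad/s): [2.57, 2.57, 3.14, 3.14, 3.14, 3.14, 3.14].

## Interface

Orientations are given as a unit quaternion [x, y, z, w].
In Python, from station import manip, cams, finish_job gives the robot as it stands.
- The arm moves only by the tool servo_tool, never from a script. Its argument "motion" is a list that holds one entry, the list of rows, each a list of 6 numbers: the shift along the world's x, y, z each as a share of 20 cm, from -1 to 1, then the turn, a rotation vector about the world's x, y, z each as a share of pi/4 rad, from -1 to 1. A call has 1 to 5 rows; each row is the pose to reach, as a shift and turn from the pose commanded when the call began; what a row does not reach only later rows make up. A row lasts 1/12 s, in which the tool goes at most 41.7 mm and 7.16 degrees, less where a joint would pass 70% of its speed; a pose out of reach is approached as far as the arm can. A call with a number of a shift or a turn outside -1 to 1 is refused whole. A call with a gripper value outside its range is refused whole. "claw" is the opening, from 0 (shut) to 1 (fully open), set as the call begins (left out, the last holds). The fingers move at their own pace and stop on an object; "grip_force" is the grip in N (left out, the last holds). Time passes only in rows, so rows that repeat a pose let the fingers close. It gives the time, the measured TCP pose, the force and the opening at its end, in the units of the state.
- manip.state(): the state, without advancing time (a new reading comes with each control period).
- cams.get_image(name): name is "scene" or "top" or "wrist"; returns the picture (480x640x3 uint8, red, green, blue); there is no depth.
- cams.camera_info(name): a dict with "fx", "fy", "cx", "cy" (pixels), "pose" (4x4, takes a point from camera to world coordinates). Camera axes: x right, y down, z forward; pixel columns grow to the right and rows downward; lengths in mm; the calibration is good to about 2 mm. A picture is of the moment at which its call begins: read the wrist's pose just before it. camera_info takes no time and is no camera call; for the wrist camera it gives the pose at the moment of the call.
- finish_job(): hands the job in, once; it reports no verdict.
The state is a dict: "t": time; "qpos": joint angles; "joint_vel": joint speeds; "tau": joint torques, N m; "tcp_pos": TCP position; "tcp_rot": TCP orientation; "force": force on the tool from outside, world axes, zero at the start; "ft_torque": the same for the moment, N m; "gripper_width": opening from 0.0 (shut) to 1.0 (fully open).
Only numpy, scipy, OpenCV 4.12 (cv2) and the standard library are available. Lean on these libraries where they do the work, as an engineer would, in place of code of your own. Each camera call takes 0.05 s, during which the arm holds its last target. There are 200 camera calls.

## Working session

There is one attempt and no reset: what is moved stays moved. The work goes in short steps, Python scripts to look and compute and a tool call to move; the robot and the scene stay as the last step left them, time stands still between calls to the robot, and variables do not carry over. Pictures are saved under pics/ and viewed, about 12 in all and at most 16, crops included, and the job is handed in when it is done.

Besides the shell and the picture viewer there is one more tool, called after "Emit:" as name(argument=value, ...) on one line, values as JSON. servo_tool: Moves the arm, as the interface text tells. Shift numbers are shares of 20 cm and turn numbers shares of pi/4 rad, none past 1 either way. Its arguments: {"type":"object","properties":{"motion":{"type":"array"},"claw":{"type":"number"},"grip_force":{"type":"number"}},"required":["motion"]}

```bash
mkdir -p pics; ls; python3 - <<'E'
from station import manip,cams
import cv2
for n in("scene","top"):
    cv2.imwrite(f"pics/{n}0.png",cams.get_image(n)[:,:,::-1])
    c=cams.camera_info(n);print(n,c)
print(manip.state(),manip.hold_point_z)
print(cams.camera_info("wrist"))
E
```

```text
pics
scene {'fx': 556.3832052519705, 'fy': 556.3832052519705, 'cx': 323.1993427837352, 'cy': 234.75588318907896, 'pose': array([[-8.32343335e-01, -3.19382886e-01,  4.52989121e-01,
        -6.05667179e+01],
       [-5.53836961e-01,  4.47316886e-01, -7.02262219e-01,
         9.39966623e+02],
       [ 2.16608514e-02, -8.35405396e-01, -5.49207276e-01,
         7.39966052e+02],
       [ 0.00000000e+00,  0.00000000e+00,  0.00000000e+00,
         1.00000000e+00]])}
top {'fx': 489.7752305643909, 'fy': 489.7752305643909, 'cx': 315.6160577907169, 'cy': 239.16072765188008, 'pose': array([[ 1.79432379e-02, -9.98905161e-01,  4.32032405e-02,
         4.47963592e+02],
       [-9.99834922e-01, -1.78028804e-02,  3.63136604e-03,
         3.27141862e+01],
       [-2.85824815e-03, -4.32612670e-02, -9.99059705e-01,
         1.31925176e+03],
       [ 0.00000000e+00,  0.00000000e+00,  0.00000000e+00,
         1.00000000e+00]])}
{'t': 0.1, 'qpos': array([ 1.11317986,  0.62918471,  0.03844882,  1.51825382, -0.02698865,
        0.99629595, -0.02003325]), 'joint_vel': array([-1.04440741e-03, -3.05182689e-03,  
[... 284 characters left out ...]
204.69535557]), 'tcp_rot': array([-0.58744623,  0.3935975 , -0.3926337 ,  0.58807033]), 'force': array([ 0.1980632 ,  0.11433445, -0.4585117 ]), 'ft_torque': array([-0.00415557,  0.01696326, -0.03447756]), 'gripper_width': 0.9972593452418531} 18.8
{'fx': 339.6303777474099, 'fy': 339.6303777474099, 'cx': 319.54389577886644, 'cy': 233.54423324317628, 'pose': array([[ 3.82211837e-01, -8.86451689e-01, -2.60993322e-01,
         3.24750615e+02],
       [-9.24074290e-01, -3.66926490e-01, -1.07012413e-01,
        -5.69485490e+02],
       [-9.04029192e-04,  2.82078630e-01, -9.59390864e-01,
         3.83809549e+02],
       [ 0.00000000e+00,  0.00000000e+00,  0.00000000e+00,
         1.00000000e+00]])}
```

View pics/top0.png

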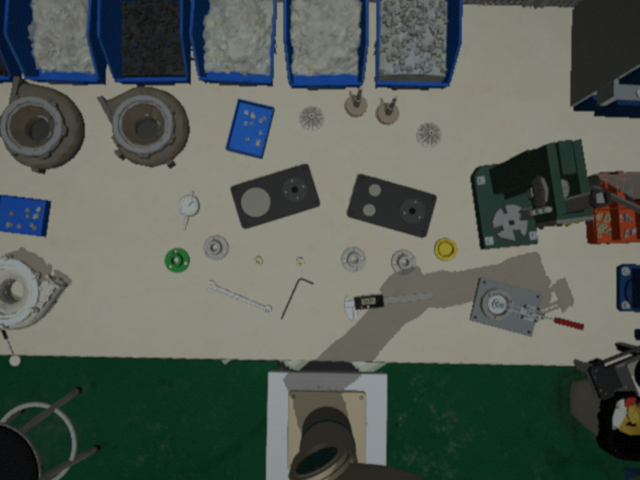

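View pics/scene0.png

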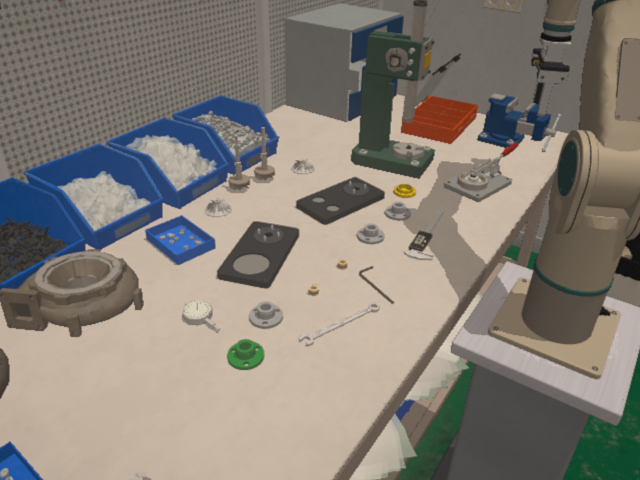

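The top view shows, by pixel, candidate carriers at (216,246), (353,259) and (403,261), and journals at (259,260) and (300,261). The cap is at (446,248), the reseal board at (275,196), the bearing board at (392,205), and the green look-alike at (177,260). The scene view agrees.

```bash
cat > h.py <<'E'
import numpy as np,cv2
from scipy.spatial.transform import Rotation as R
from station import manip,cams
def ray(ci,px,z):
    """pixel(s) -> world points on the plane z"""
    px=np.atleast_2d(px).astype(float);T=ci["pose"]
    d=np.c_[(px[:,0]-ci["cx"])/ci["fx"],(px[:,1]-ci["cy"])/ci["fy"],np.ones(len(px))]@T[:3,:3].T
    o=T[:3,3];return o+d*((z-o[2])/d[:,2])[:,None]
def proj(ci,P):
    T=ci["pose"];p=(np.atleast_2d(P)-T[:3,3])@T[:3,:3]
    return np.c_[ci["fx"]*p[:,0]/p[:,2]+ci["cx"],ci["fy"]*p[:,1]/p[:,2]+ci["cy"]]
def look(n="wrist",name=None):
    ci=cams.camera_info(n);im=cams.get_image(n)[:,:,::-1].copy()
    if name: cv2.imwrite(f"pics/{name}.png",im)
    return ci,im
E
python3 - <<'E'
from h import *
np.set_printoptions(precision=1,suppress=True)
ci=cams.camera_info("top")
for n,p,z in [("cL",(216,246),15),("cM",(353,259),15),("cR",(403,261),15),("j1",(259,260),14),("j2",(300,261),14),("cap",(446,248),14),("reseal",(275,196),18),("bear",(392,205),18),("gauge",(189,205),10)]: print(n,ray(ci,p,z)[0])
s=manip.state();M=R.from_quat(s["tcp_rot"]).as_matrix();print(M.round(3))
print(np.linalg.inv(M)@(cams.camera_info("wrist")["pose"][:3,3]-s["tcp_pos"]))
E
```

```text
cL [481.4 302.6  15. ]
cM [453.3 -62.9  15. ]
cR [ 450.4 -195.9   15. ]
j1 [446.2 187.2  14. ]
j2 [445.5  78.   14. ]
cap [ 487.  -310.2   14. ]
reseal [617.6 147.9  18. ]
bear [ 599.  -164.5   18. ]
gauge [590.3 379.1  10. ]
[[ 0.4 -0.   0.9]
 [-0.9  0.   0.4]
 [-0.  -1.  -0. ]]
[   0.6 -179.1   82.6]
```

Emit:
servo_tool(motion=[[[0.5, 0.9, 0, 0, 0, -0.5], [0.5, 0.9, 0, 0, 0, -0.5], [0.5, 0.9, 0, 0, 0, -0.5], [0.5, 0.9, 0, 0, 0, -0.5], [0.5, 0.9, 0, 0, 0, -0.5]]])

```text
t: 0.52
tcp_pos: [348.9, -418.3, 205.1]
tcp_rot: [-0.499, 0.501, -0.5, 0.5]
force: [1.1, 0.2, 0.1]
gripper_width: 0.998
```

Emit:
servo_tool(motion=[[[0.4, 1, 0, 0, 0, 0], [0.4, 1, 0, 0, 0, 0], [0.4, 1, 0, 0, 0, 0], [0.4, 1, 0, 0, 0, 0], [0.4, 1, 0, 0, 0, 0]]])

```text
t: 0.93
tcp_pos: [425.8, -225.3, 205.4]
tcp_rot: [-0.5, 0.5, -0.5, 0.5]
force: [0.9, -0.3, -0.2]
gripper_width: 1.0
```

```bash
python3 - <<'E'
from h import *
print(manip.state()["tcp_pos"],manip.state()["joint_vel"].round(2))
ci,im=look(name="w1");print(ci)
E
```

```text
[ 425.76117447 -225.27981386  205.36667814] [-1.   -0.1  -0.06  0.16  0.04 -0.09 -1.06]
{'fx': 339.6303777474099, 'fy': 339.6303777474099, 'cx': 319.54389577886644, 'cy': 233.54423324317628, 'pose': array([[-7.15735158e-04, -9.59391146e-01, -2.82078211e-01,
         5.08681932e+02],
       [-9.99999674e-01,  7.91940035e-04, -1.56145818e-04,
        -2.25922626e+02],
       [ 3.73193943e-04,  2.82078007e-01, -9.59391400e-01,
         3.84480071e+02],
       [ 0.00000000e+00,  0.00000000e+00,  0.00000000e+00,
         1.00000000e+00]])}
```

View pics/w1.png

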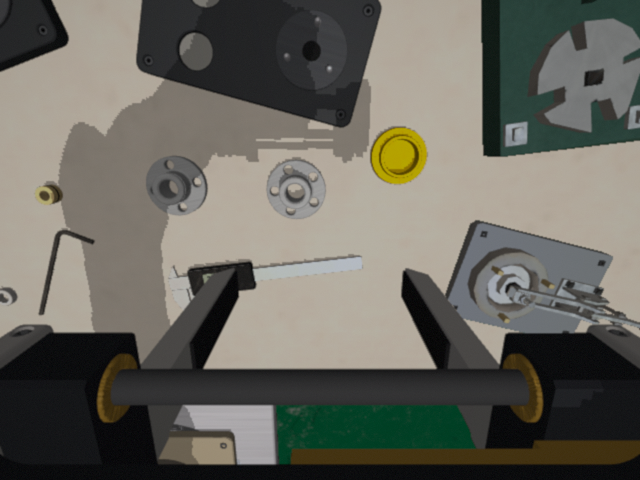

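The view shows the 3-hole carrier at about (176,185), the 5-hole one at (296,188), the cap at (399,155) and the bearing board at the top, with its stud plate at about (311,50). I'll centre the camera so the whole right side is in view.

Emit:
servo_tool(motion=[[[0.3, 0.2, 0, 0, 0, 0], [0.3, 0.2, 0, 0, 0, 0], [0.3, 0.2, 0, 0, 0, 0], [0.3, 0.2, 0, 0, 0, 0], [0.3, 0.2, 0, 0, 0, 0]]])

```text
t: 1.4
tcp_pos: [484.5, -187.9, 205.1]
tcp_rot: [-0.5, 0.501, -0.5, 0.499]
force: [0.0, -0.4, 0.1]
gripper_width: 1.001
```

```bash
python3 - <<'E'
from h import *
print(manip.state()["tcp_pos"],manip.state()["joint_vel"].round(2))
ci,im=look(name="w2")
np.savez("w2.npz",**{k:np.array(v) for k,v in ci.items()})
cv2.imwrite("pics/w2c.png",cv2.resize(im[0:300,100:500],None,fx=2,fy=2,interpolation=cv2.INTER_CUBIC))
E
```

```text
[ 484.51345332 -187.93800833  205.05373548] [ 0.02 -0.01  0.01  0.01  0.   -0.   -0.  ]
```

View pics/w2c.png

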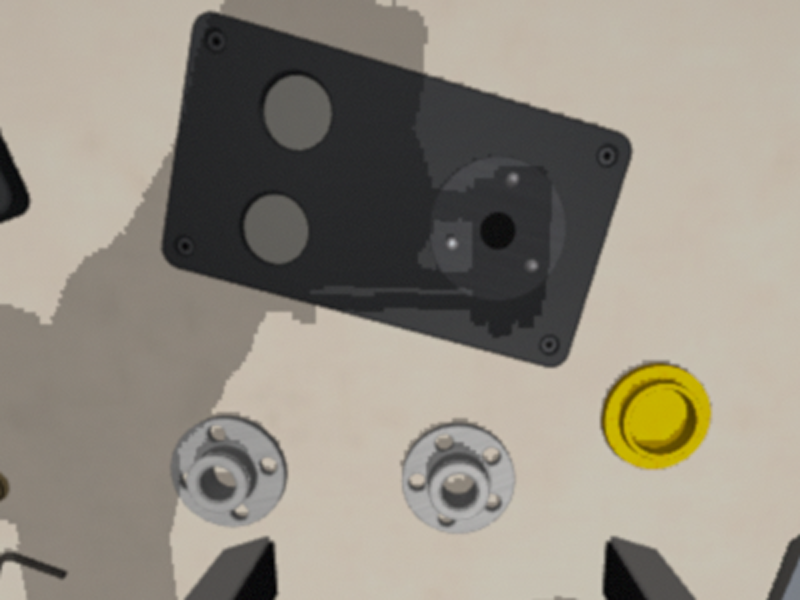

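The middle carrier at crop (230,470) shows holes at (217,432), (268,465) and (240,512), with one hidden left of the hub, so it looks like the 4-hole one. The one at (458,477) has five. Next is the left side.

Emit:
servo_tool(motion=[[[0.05, 1, 0, 0, 0, 0], [0.05, 1, 0, 0, 0, 0], [0.05, 1, 0, 0, 0, 0], [0.05, 1, 0, 0, 0, 0], [0.05, 1, 0, 0, 0, 0]]])

```text
t: 1.87
tcp_pos: [494.7, 14.1, 205.6]
tcp_rot: [-0.499, 0.501, -0.5, 0.5]
force: [0.8, -0.2, -0.2]
gripper_width: 1.0
```

Emit:
servo_tool(motion=[[[0.05, 1, 0, 0, 0, 0], [0.05, 1, 0, 0, 0, 0], [0.05, 1, 0, 0, 0, 0], [0.05, 1, 0, 0, 0, 0], [0.05, 1, 0, 0, 0, 0]]])

```text
t: 2.28
tcp_pos: [505.2, 214.3, 205.6]
tcp_rot: [-0.5, 0.5, -0.5, 0.5]
force: [0.4, 0.1, 0.1]
gripper_width: 0.995
```

Emit:
servo_tool(motion=[[[0, 0, 0, 0, 0, 0], [0, 0, 0, 0, 0, 0]]])

```text
t: 2.45
tcp_pos: [505.1, 213.2, 205.2]
tcp_rot: [0.5, -0.5, 0.5, -0.5]
force: [-0.3, -0.9, -0.1]
gripper_width: 1.001
```

```bash
python3 - <<'E'
from h import *
print(manip.state()["tcp_pos"],manip.state()["joint_vel"].round(2))
ci,im=look(name="w3")
np.savez("w3.npz",**{k:np.array(v) for k,v in ci.items()})
cv2.imwrite("pics/w3c.png",cv2.resize(im[0:300,140:540],None,fx=2,fy=2,interpolation=cv2.INTER_CUBIC))
E
```

```text
[505.14796104 213.17924757 205.21922342] [ 0.05 -0.01  0.05  0.03  0.01  0.    0.01]
```

View pics/w3c.png

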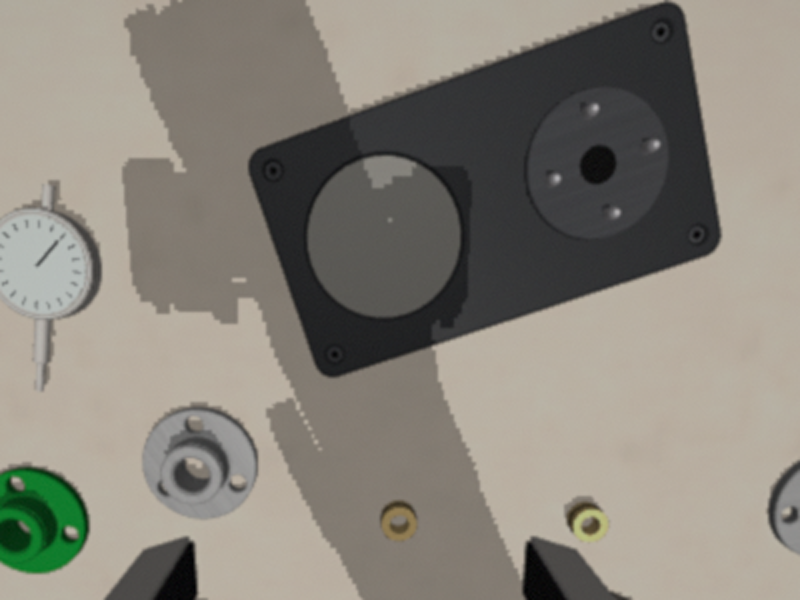

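The left carrier at crop (200,462) has three holes, at (196,423), (238,483) and (166,483). The journals are at (399,521) and (589,522). The reseal plate's bore is at (598,164), its pocket at (384,236), and the screws at (273,170), (661,31), (697,234) and (335,354). Now for the poses.

```bash
python3 - <<'E'
from h import *
np.set_printoptions(precision=1,suppress=True)
L=lambda n:{k:v for k,v in np.load(n).items()}
def pts(ci,ox,c,z): return ray(ci,np.array(c)/2.+[ox-.25,-.25],z)
c3,c2=L("w3.npz"),L("w2.npz")
def board(n,ci,ox,sc):
    # screws order: +y far(x+), -y far, -y near, +y near
    P=pts(ci,ox,sc,18)[:,:2];c=P.mean(0);v=(P[0]+P[3]-P[1]-P[2])
    yaw=np.arctan2(v[1],v[0])-np.pi/2;print(n,c,np.degrees(yaw),"sides",np.linalg.norm(P-np.roll(P,1,0),axis=1))
    rot=lambda a:c+np.array([[np.cos(yaw),-np.sin(yaw)],[np.sin(yaw),np.cos(yaw)]])@a
    for a in [(0,-55),(0,55),(-28,55),(28,55)]: print("  ",a,rot(np.array(a)))
board("reseal",c3,140,[(273,170),(661,31),(697,234),(335,354)])
board("bearing",c2,100,[(216,40),(607,155),(549,345),(184,245)])
print("reseal bore",pts(c3,140,(598,164),22),"pocket",pts(c3,140,(384,236),12))
print("bear bore",pts(c2,100,(498,230),22),"pockets",pts(c2,100,[(298,112),(276,229)],12))
def flange(n,ci,ox,holes,N):
    H=pts(ci,ox,holes,8)[:,:2]
    # circle centre from known radius via least squares
    from scipy.optimize import least_squares
    r=least_squares(lambda c:np.linalg.norm(H-c,axis=1)-24,H.mean(0)).x
    a=np.degrees(np.arctan2(*(H-r).T[::-1]));print(n,r,"angles",a,a%(360/N))
flange("c3",c3,140,[(196,423),(238,483),(166,484)],3)
flange("c4",c2,100,[(217,432),(268,465),(240,512)],4)
print("c3 flange",pts(c3,140,(200,462),8),"hub",pts(c3,140,(193,468),28))
print("c4 flange",pts(c2,100,(230,470),8),"hub",pts(c2,100,(224,478),28))
print("j",pts(c3,140,[(399,521),(589,523)],14))
hsv=lambda im:cv2.cvtColor(im,cv2.COLOR_BGR2HSV)
m=cv2.inRange(hsv(cv2.imread("pics/w2.png")),(20,150,80),(35,255,255))
k=max(cv2.findContours(m,0,2)[0],key=cv2.contourArea);e=cv2.fitEllipse(k);print("cap",ray(c2,e[0],8),e)
E
```

```text
reseal [619.7 147.9] 18.229983805851333 sides [ 95.8 195.3  95.6 195.2]
   (0, -55) [637.   95.7]
   (0, 55) [602.5 200.2]
   (-28, 55) [575.9 191.4]
   (28, 55) [629.1 208.9]
bearing [ 599.4 -165. ] -14.974363326264745 sides [ 95.6 195.2  96.2 196. ]
   (0, -55) [ 585.2 -218.1]
   (0, 55) [ 613.6 -111.8]
   (-28, 55) [ 586.6 -104.6]
   (28, 55) [ 640.7 -119.1]
reseal bore [[637.2  95.4  22. ]] pocket [[603.9 199.9  12. ]]
bear bore [[ 585.5 -218.3   22. ]] pockets [[ 641.2 -118.9   12. ]
 [ 586.5 -104.2   12. ]]
c3 [479.5 304.1] angles [   2.2 -118.7  120.5] [2.2 1.3 0.5]
c4 [453.5 -66.3] angles [   9.5  -78.7 -168.4] [ 9.5 11.3 11.6]
c3 flange [[480.6 304.2   8. ]] hub [[482.9 303.4  28. ]]
c4 flange [[455.2 -67.6   8. ]] hub [[456.6 -70.4  28. ]]
j [[446.8 189.4  14. ]
 [445.7  78.7  14. ]]
cap [[ 486.8 -310.9    8. ]] ((427.6820983886719, 207.69146728515625), (50.6383056640625, 53.86393356323242), 59.113739013671875)
```

Emit:
servo_tool(motion=[[[-0.125, 0.455, -0.5, 0, 0, 0.03], [-0.125, 0.455, -0.5, 0, 0, 0.03], [-0.125, 0.455, -0.5, 0, 0, 0.03], [-0.125, 0.455, -0.5, 0, 0, 0.03], [-0.125, 0.455, -0.5, 0, 0, 0.03]]], claw=0.65, grip_force=25)

```text
t: 2.92
tcp_pos: [478.4, 302.8, 103.1]
tcp_rot: [0.508, -0.494, 0.493, -0.504]
force: [0.0, 0.3, 1.0]
gripper_width: 0.682
```

Emit:
servo_tool(motion=[[[0, 0, 0, 0, 0, 0], [0, 0, 0, 0, 0, 0], [0, 0, 0, 0, 0, 0]]])

```text
t: 3.17
tcp_pos: [482.8, 301.5, 107.2]
tcp_rot: [-0.504, 0.495, -0.496, 0.505]
force: [1.1, -0.9, -0.3]
gripper_width: 0.653
```

```bash
python3 - <<'E'
from h import *
print(manip.state()["tcp_pos"],R.from_quat(manip.state()["tcp_rot"]).as_matrix().round(3))
ci,im=look(name="w4")
np.savez("w4.npz",**{k:np.array(v) for k,v in ci.items()})
p=proj(ci,[[480,304,8]])[0].round().astype(int);print(p)
cv2.imwrite("pics/w4c.png",cv2.resize(im[80:380,120:520],None,fx=2,fy=2,interpolation=cv2.INTER_CUBIC))
E
```

```text
[482.79176264 301.52624186 107.22294958] [[ 0.019  0.003  1.   ]
 [-1.     0.     0.019]
 [-0.    -1.     0.003]]
[316 238]
```

View pics/w4c.png

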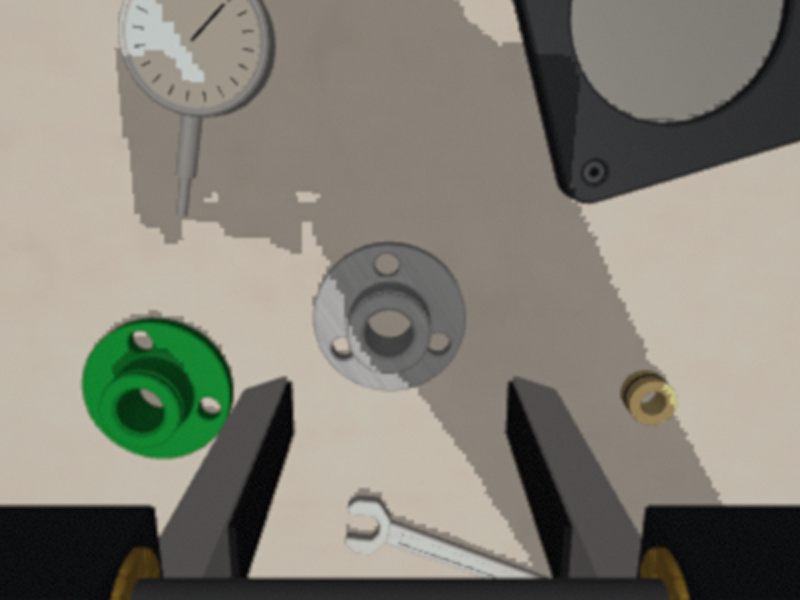

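Three holes are clear at (386,264), (342,347) and (438,343), with the flange centre at about (389,315).

```bash
cat >> h.py <<'E'
from scipy.optimize import least_squares
def cpts(ci,o,c,z,s=2): return ray(ci,np.array(c)/float(s)+np.array(o)-.25,z)
def flange(ci,o,holes,N,z=8,r=24):
    H=cpts(ci,o,holes,z)[:,:2]
    c=least_squares(lambda c:np.linalg.norm(H-c,axis=1)-r,H.mean(0)).x
    a=np.degrees(np.arctan2(*(H-c).T[::-1]));return c,a%(360/N)
def L(n): return dict(np.load(n+".npz").items())
def snap(name,o,w=400,h=300):
    ci,im=look(name=name);np.savez(name+".npz",**{k:np.array(v) for k,v in ci.items()})
    cv2.imwrite(f"pics/{name}c.png",cv2.resize(im[o[1]:o[1]+h,o[0]:o[0]+w],None,fx=2,fy=2,interpolation=cv2.INTER_CUBIC))
    s=manip.state();M=R.from_quat(s["tcp_rot"]).as_matrix()
    print(s["t"],s["tcp_pos"].round(1),"psi",np.degrees(np.arctan2(M[1,2],M[0,2])).round(2),"tilt",np.degrees(M[2,[0,2]]).round(2));return ci
E
python3 - <<'E'
from h import *
ci=L("w4");print(flange(ci,(120,80),[(386,264),(342,347),(438,343)],3),cpts(ci,(120,80),[(389,315)],8))
print(manip.state()["tcp_pos"])
E
```

```text
(array([479.13484424, 305.43960799]), array([3.47146751, 3.40794578, 3.82846395])) [[480.81240603 305.30493971   8.        ]]
[482.50146501 301.97739548 107.1380055 ]
```

Emit:
servo_tool(motion=[[[-0.012, 0.016, -0.2, 0, 0, 0.04], [-0.012, 0.016, -0.3, 0, 0, 0.04], [-0.012, 0.016, -0.4, 0, 0, 0.04], [-0.012, 0.016, -0.45, 0, 0, 0.04], [-0.012, 0.016, -0.47, 0, 0, 0.04]]])

```text
t: 3.63
tcp_pos: [478.3, 305.7, 10.8]
tcp_rot: [0.514, -0.487, 0.487, -0.513]
force: [-0.4, -0.2, 0.7]
gripper_width: 0.646
```

Emit:
servo_tool(motion=[[[0, 0, 0, 0, 0, 0], [0, 0, 0, 0, 0, 0], [0, 0, 0, 0, 0, 0]]])

```text
t: 3.88
tcp_pos: [479.2, 307.3, 12.8]
tcp_rot: [-0.512, 0.486, -0.487, 0.514]
force: [-0.8, -1.4, 1.3]
gripper_width: 0.652
```

Emit:
servo_tool(motion=[[[0, 0, 0, 0, 0, 0], [0, 0, 0, 0, 0, 0], [0, 0, 0, 0, 0, 0], [0, 0, 0, 0, 0, 0], [0, 0, 0, 0, 0, 0]]], claw=0, grip_force=30)

```text
t: 4.3
tcp_pos: [478.3, 306.9, 11.7]
tcp_rot: [-0.513, 0.486, -0.486, 0.513]
force: [-0.4, 0.1, 1.1]
gripper_width: 0.353
```

Emit:
servo_tool(motion=[[[0, 0, 0, 0, 0, 0], [0, 0, 0, 0, 0, 0], [0, 0, 0.05, 0, 0, 0], [0, 0, 0.2, 0, 0, 0], [0, 0, 0.4, 0, 0, 0]]])

```text
t: 4.72
tcp_pos: [475.7, 305.2, 90.0]
tcp_rot: [0.516, -0.487, 0.486, -0.511]
force: [0.6, 1.4, -1.1]
gripper_width: 0.353
```

Emit:
servo_tool(motion=[[[0, 0, 0.25, 0, 0, 0], [0, 0, 0.25, 0, 0, 0], [0, 0, 0.25, 0, 0, 0]]])

```text
t: 4.97
tcp_pos: [480.2, 308.2, 145.1]
tcp_rot: [-0.511, 0.486, -0.487, 0.516]
force: [0.0, -1.2, -2.2]
gripper_width: 0.354
```

```bash
python3 - <<'E'
from h import *
snap("w5",(120,100))
print(manip.state()["gripper_width"]*94,manip.state()["force"])
E
```

```text
5.0167 [478.6 307.2 142.7] psi 3.1 tilt [-0.08  0.12]
33.63030337038697 [-0.79886196 -0.23763166 -3.09913105]
```

View pics/w5c.png

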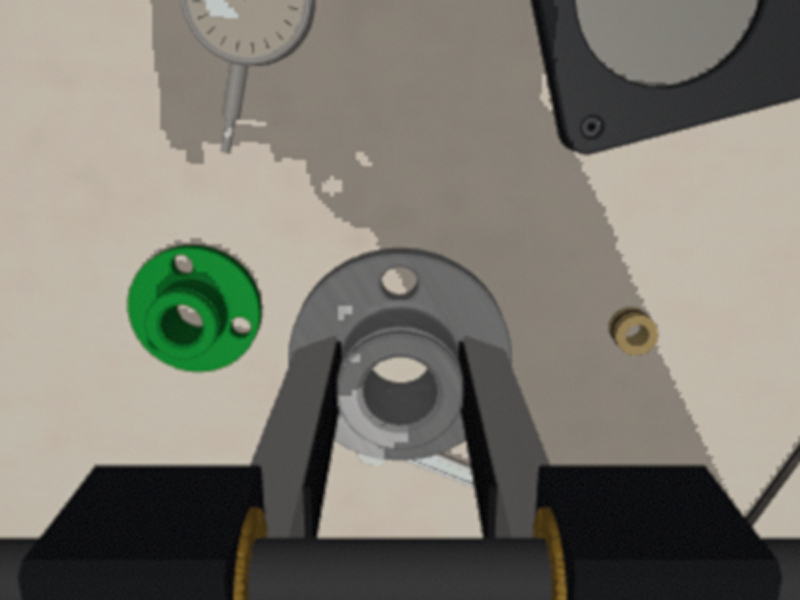

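The carrier is held squarely: the hole at (399,281) is centred between the flange edges at 288 and 511, and the hub top is at about (400,392).

```bash
python3 - <<'E'
from h import *
ci=L("w5");t=np.array([478.6,307.2,142.7])
# camera centre gives the exact tcp at shot time: tool offset (0.6,-179.1,82.6)
T=ci["pose"];zt=np.array([np.cos(np.radians(3.1)),np.sin(np.radians(3.1))]);xt=np.array([zt[1],-zt[0]])
tc=T[:2,3]-82.6*zt-.6*xt;print("tcp from cam",tc,T[2,3]-179.1)
for n,p,z in [("hole",(399,281),-4.3),("hubtop",(400,392),15.7)]:
    d=cpts(ci,(120,100),[p],t[2]+z)[0,:2]-tc;print(n,"fwd",d@zt,"lat",d@xt)
E
```

```text
tcp from cam [479.43704916 307.49894366] 145.66824882829795
hole fwd 25.08292313829812 lat -0.14199204710175875
hubtop fwd 0.017008342171563218 lat 0.20791948289533058
```

Emit:
servo_tool(motion=[[[0.1, -0.86, 0, 0, 0, -0.4], [0.1, -0.86, 0, 0, 0, -0.4], [0.1, -0.86, 0, 0, 0, -0.4], [0.1, -0.86, 0, 0, 0, -0.4], [0.1, -0.86, 0, 0, 0, -0.4]]])

```text
t: 5.43
tcp_pos: [496.9, 124.9, 139.5]
tcp_rot: [0.431, -0.562, 0.564, -0.425]
force: [0.5, -0.5, -1.6]
gripper_width: 0.356
```

Emit:
servo_tool(motion=[[[0.1, -0.86, 0, 0, 0, 0], [0.1, -0.86, 0, 0, 0, 0], [0.1, -0.86, 0, 0, 0, 0], [0.1, -0.86, 0, 0, 0, 0], [0.1, -0.86, 0, 0, 0, 0]]])

```text
t: 5.85
tcp_pos: [516.8, -46.6, 139.7]
tcp_rot: [0.43, -0.562, 0.564, -0.426]
force: [-0.5, -0.0, -1.2]
gripper_width: 0.351
```

Emit:
servo_tool(motion=[[[0.05, -0.84, -0.1, 0, 0, 0], [0.05, -0.84, -0.1, 0, 0, 0], [0.05, -0.84, -0.1, 0, 0, 0], [0.05, -0.84, -0.1, 0, 0, 0], [0.05, -0.84, -0.1, 0, 0, 0]]])

```text
t: 6.27
tcp_pos: [525.3, -215.4, 118.9]
tcp_rot: [0.43, -0.562, 0.564, -0.425]
force: [-0.1, -2.0, -1.0]
gripper_width: 0.355
```

Emit:
servo_tool(motion=[[[0, 0, 0, 0, 0, 0], [0, 0, 0, 0, 0, 0], [0, 0, 0, 0, 0, 0], [0, 0, 0, 0, 0, 0]]])

```text
t: 6.6
tcp_pos: [528.2, -202.5, 121.0]
tcp_rot: [-0.432, 0.561, -0.559, 0.432]
force: [1.2, 0.6, -1.2]
gripper_width: 0.353
```

```bash
python3 - <<'E'
from h import *
snap("w6",(120,0))
E
```

```text
6.65 [ 528.4 -202.8  121.2] psi -14.72 tilt [-0.05 -0.05]
```

View pics/w6c.png

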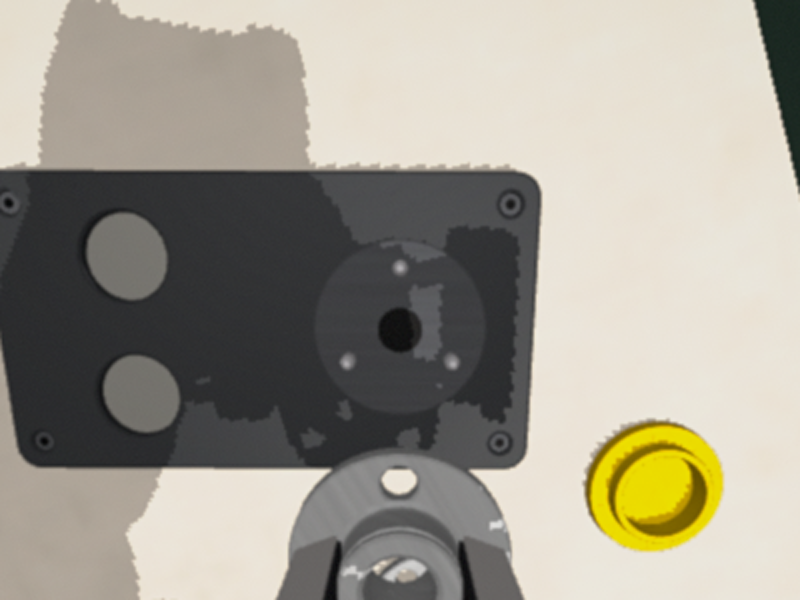

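Stud tips are at (400,268), (347,361) and (452,361), and the plate bore at (400,329).

```bash
python3 - <<'E'
from h import *
ci=L("w6")
print(flange(ci,(120,0),[(400,267),(347,360),(452,360)],3,33), cpts(ci,(120,0),[(400,329)],22))
print(cpts(ci,(120,0),[(400,480)],117))
s=manip.state();print(s["tcp_pos"]);T=ci["pose"];M=R.from_quat(s["tcp_rot"]).as_matrix();print(T[:3,3]-M@[.6,-179.1,82.6])
E
```

```text
(array([ 585.94800538, -218.09129066]), array([104.83354138, 104.33395248, 106.30084305])) [[ 585.50153103 -218.17743084   22.        ]]
[[ 552.81485082 -209.63505985  117.        ]]
[ 528.3584623  -202.83821929  121.23131974]
[ 528.74320687 -202.52602316  120.98301867]
```

Emit:
servo_tool(motion=[[[0.283, -0.076, -0.1, 0, 0, 0], [0.283, -0.076, -0.2, 0, 0, 0], [0.283, -0.076, -0.3, 0, 0, 0], [0.283, -0.076, -0.3, 0, 0, 0], [0.283, -0.076, -0.3, 0, 0, 0]]])

```text
t: 7.07
tcp_pos: [583.6, -218.7, 60.6]
tcp_rot: [-0.432, 0.561, -0.559, 0.431]
force: [0.0, 0.3, -1.8]
gripper_width: 0.355
```

Emit:
servo_tool(motion=[[[0, 0, 0, 0, 0, 0], [0, 0, 0, 0, 0, 0], [0, 0, 0, 0, 0, 0], [0, 0, 0, 0, 0, 0], [0, 0, 0, 0, 0, 0]]])

```text
t: 7.48
tcp_pos: [585.1, -220.4, 62.4]
tcp_rot: [0.431, -0.56, 0.561, -0.431]
force: [0.2, -0.0, -2.4]
gripper_width: 0.353
```

```bash
python3 - <<'E'
from h import *
for i in range(4):snap("w7",(120,100))
E
```

```text
7.5333 [ 585.  -220.4   62.1] psi -14.91 tilt [0.   0.05]
7.5833 [ 584.9 -220.4   61.9] psi -14.91 tilt [0.   0.03]
7.6333 [ 584.8 -220.4   61.8] psi -14.91 tilt [0.   0.02]
7.6833 [ 584.8 -220.4   61.7] psi -14.91 tilt [-0.    0.01]
```

Emit:
servo_tool(motion=[[[0.003, 0.011, 0, 0, 0, 0], [0.003, 0.011, 0, 0, 0, 0], [0.003, 0.011, -0.03, 0, 0, 0], [0.003, 0.011, -0.06, 0, 0, 0], [0.003, 0.011, -0.08, 0, 0, 0]]])

```text
t: 8.1
tcp_pos: [584.9, -217.9, 44.4]
tcp_rot: [-0.431, 0.561, -0.56, 0.431]
force: [-0.8, -0.5, -1.9]
gripper_width: 0.354
```

Emit:
servo_tool(motion=[[[0, 0, -0.01, 0, 0, 0], [0, 0, -0.02, 0, 0, 0], [0, 0, -0.03, 0, 0, 0], [0, 0, -0.04, 0, 0, 0], [0, 0, -0.05, 0, 0, 0]]])

```text
t: 8.52
tcp_pos: [585.5, -218.2, 35.4]
tcp_rot: [0.431, -0.561, 0.561, -0.431]
force: [1.0, -0.1, -1.4]
gripper_width: 0.357
```

```bash
python3 - <<'E'
from h import *
snap("w8",(120,100));print(manip.state()["force"],manip.state()["ft_torque"])
E
```

```text
8.5667 [ 585.3 -218.1   35. ] psi -14.9 tilt [-0.   -0.02]
[ 0.18834401  0.23039234 -1.65826191] [ 0.04164    -0.05505011 -0.00960031]
```

Emit:
servo_tool(motion=[[[0, 0, -0.003, 0, 0, 0], [0, 0, -0.003, 0, 0, 0]]])

```text
t: 8.73
tcp_pos: [585.4, -218.1, 34.9]
tcp_rot: [0.431, -0.561, 0.561, -0.431]
force: [-0.2, -0.4, -1.3]
gripper_width: 0.353
```

Emit:
servo_tool(motion=[[[0, 0, 0, 0, 0, 0], [0, 0, 0, 0, 0, 0], [0, 0, 0, 0, 0, 0], [0, 0, 0, 0, 0, 0], [0, 0, 0, 0, 0, 0]]], claw=0.6)

```text
t: 9.15
tcp_pos: [585.6, -218.2, 35.1]
tcp_rot: [0.431, -0.56, 0.561, -0.431]
force: [-0.3, -0.4, -0.1]
gripper_width: 0.601
```

Emit:
servo_tool(motion=[[[0, 0, 0.1, 0, 0, 0], [0, 0, 0.3, 0, 0, 0], [-0.15, 0, 0.4, 0, 0, 0], [-0.3, 0, 0.45, 0, 0, 0], [-0.3, 0, 0.45, 0, 0, 0]]])

```text
t: 9.57
tcp_pos: [520.3, -219.4, 127.2]
tcp_rot: [-0.431, 0.562, -0.561, 0.429]
force: [-1.1, 0.2, -0.7]
gripper_width: 0.603
```

Emit:
servo_tool(motion=[[[0, 0, 0, 0, 0, 0], [0, 0, 0, 0, 0, 0], [0, 0, 0, 0, 0, 0]]])

```text
t: 9.82
tcp_pos: [526.4, -217.8, 124.5]
tcp_rot: [0.431, -0.56, 0.561, -0.431]
force: [0.5, 0.2, 0.3]
gripper_width: 0.597
```

```bash
python3 - <<'E'
from h import *
snap("w9",(120,0))
E
```

```text
9.8667 [ 526.3 -217.7  124.2] psi -14.85 tilt [-0.02 -0.  ]
```

View pics/w9c.png

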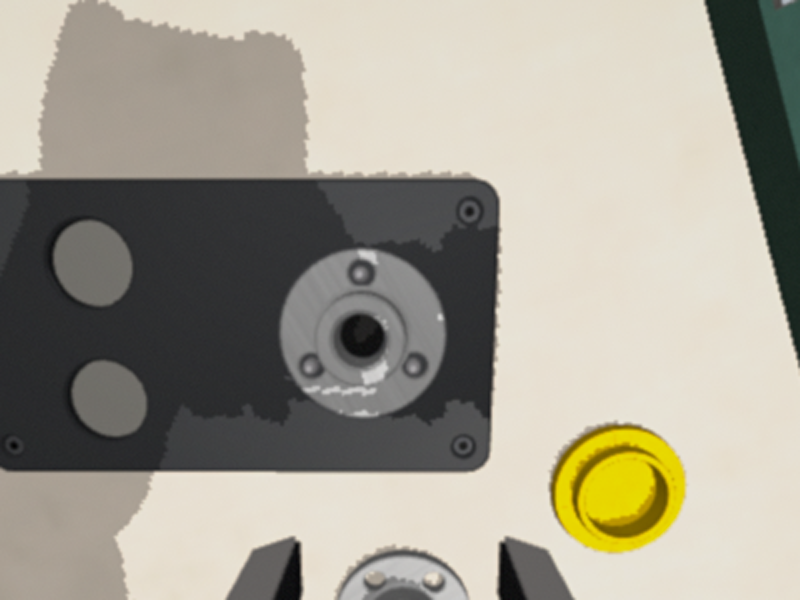

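The 3-hole carrier is seated, with the studs showing in all three holes at (361,273), (312,366) and (414,364). Now the 4-hole carrier.

Emit:
servo_tool(motion=[[[-0.36, 0.75, -0.09, 0, 0, -0.425], [-0.36, 0.75, -0.09, 0, 0, -0.425], [-0.36, 0.75, -0.09, 0, 0, -0.425], [-0.36, 0.75, -0.09, 0, 0, -0.425], [-0.36, 0.75, -0.09, 0, 0, -0.425]]], claw=0.65)

```text
t: 10.28
tcp_pos: [448.4, -59.7, 105.2]
tcp_rot: [-0.337, 0.626, -0.62, 0.333]
force: [-0.1, -0.4, -0.6]
gripper_width: 0.649
```

Emit:
servo_tool(motion=[[[0, 0, 0, 0, 0, 0], [0, 0, 0, 0, 0, 0], [0, 0, 0, 0, 0, 0], [0, 0, 0, 0, 0, 0], [0, 0, 0, 0, 0, 0]]])

```text
t: 10.7
tcp_pos: [454.1, -69.5, 106.9]
tcp_rot: [0.331, -0.624, 0.625, -0.331]
force: [1.0, -0.4, -0.5]
gripper_width: 0.654
```

```bash
python3 - <<'E'
from h import *
snap("w10",(120,80))
E
```

```text
10.75 [453.8 -69.3 106.9] psi -34.14 tilt [0.01 0.03]
```

View pics/w10c.png

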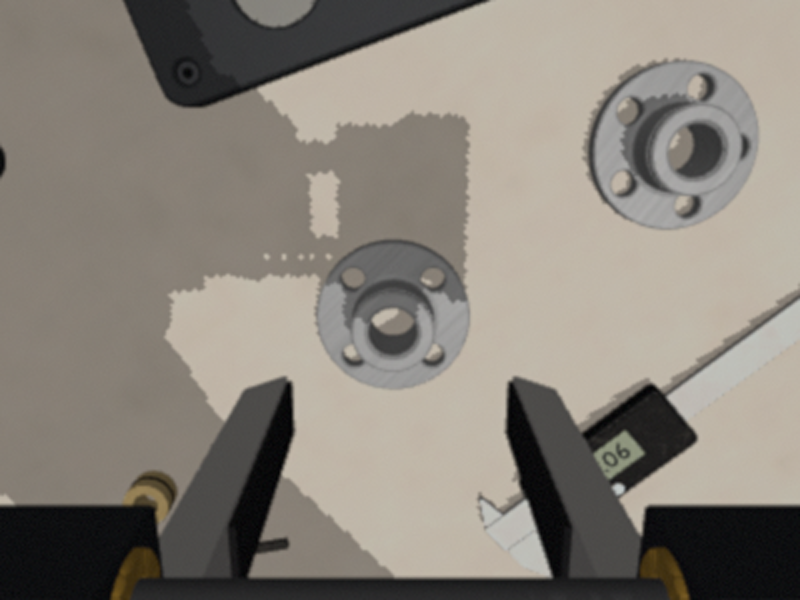

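The 4-hole carrier shows holes at (352,277), (434,277), (354,354) and (434,354).

```bash
python3 - <<'E'
from h import *
ci=L("w10");print(flange(ci,(120,80),[(352,277),(434,277),(354,354),(434,354)],4),cpts(ci,(120,80),[(393,314.5)],8))
print(manip.state()["tcp_pos"])
E
```

```text
(array([453.44556003, -66.33017182]), array([11.07828547, 11.22522667, 10.73081019, 11.55585587])) [[454.23485499 -66.60255508   8.        ]]
[453.81399083 -69.29455749 106.8637992 ]
```

Emit:
servo_tool(motion=[[[0, 0.014, -0.15, 0, 0, 0], [0, 0.014, -0.3, 0, 0, 0], [0, 0.014, -0.4, 0, 0, 0], [0, 0.014, -0.45, 0, 0, 0], [0, 0.014, -0.47, 0, 0, 0]]])

```text
t: 11.17
tcp_pos: [452.6, -65.8, 11.5]
tcp_rot: [-0.332, 0.625, -0.624, 0.331]
force: [-0.2, -0.3, 0.9]
gripper_width: 0.648
```

Emit:
servo_tool(motion=[[[0, 0, 0, 0, 0, 0], [0, 0, 0, 0, 0, 0], [0, 0, 0, 0, 0, 0], [0, 0, 0, 0, 0, 0]]])

```text
t: 11.5
tcp_pos: [454.3, -65.4, 13.9]
tcp_rot: [0.331, -0.624, 0.625, -0.332]
force: [-0.1, -0.0, 0.4]
gripper_width: 0.65
```

Emit:
servo_tool(motion=[[[0, 0, 0, 0, 0, 0], [0, 0, 0, 0, 0, 0], [0, 0, 0, 0, 0, 0], [0, 0, 0, 0, 0, 0], [0, 0, 0, 0, 0, 0]]], claw=0)

```text
t: 11.92
tcp_pos: [453.5, -65.3, 13.0]
tcp_rot: [0.332, -0.624, 0.624, -0.332]
force: [1.2, 1.0, 0.7]
gripper_width: 0.348
```

Emit:
servo_tool(motion=[[[0, 0, 0, 0, 0, 0], [0, 0, 0, 0, 0, 0], [0, 0, 0.05, 0, 0, 0], [0, 0, 0.2, 0, 0, 0], [0, 0, 0.4, 0, 0, 0]]])

```text
t: 12.33
tcp_pos: [450.9, -65.1, 92.2]
tcp_rot: [-0.334, 0.626, -0.623, 0.33]
force: [1.2, -0.6, -0.7]
gripper_width: 0.355
```

```bash
python3 - <<'E'
from h import *
s=manip.state();print(s["tcp_pos"],s["gripper_width"]*94,s["force"])
E
```

```text
[450.87197491 -65.12447816  92.19801949] 33.414294859941194 [ 1.24445553 -0.55950111 -0.65940892]
```

Emit:
servo_tool(motion=[[[0.645, 0.94, 0.15, 0, 0, 0.158], [0.645, 0.94, 0.15, 0, 0, 0.158], [0.645, 0.94, 0.15, 0, 0, 0.158], [0.645, 0.94, 0.15, 0, 0, 0.158], [0.645, 0.94, 0.15, 0, 0, 0.158]]])

```text
t: 12.75
tcp_pos: [570.6, 106.8, 121.1]
tcp_rot: [0.37, -0.603, 0.603, -0.37]
force: [0.6, -1.1, -1.5]
gripper_width: 0.35
```

Emit:
servo_tool(motion=[[[0.15, 0.15, 0, 0, 0, 0], [0, 0, 0, 0, 0, 0], [0, 0, 0, 0, 0, 0], [0, 0, 0, 0, 0, 0], [0, 0, 0, 0, 0, 0]]])

```text
t: 13.17
tcp_pos: [569.5, 104.5, 120.2]
tcp_rot: [-0.37, 0.603, -0.603, 0.369]
force: [-0.6, -0.7, -0.9]
gripper_width: 0.351
```

```bash
python3 - <<'E'
from h import *
snap("w11",(120,0))
E
```

```text
13.2167 [570.  104.9 120.4] psi -26.95 tilt [-0.   -0.01]
```

View pics/w11c.png

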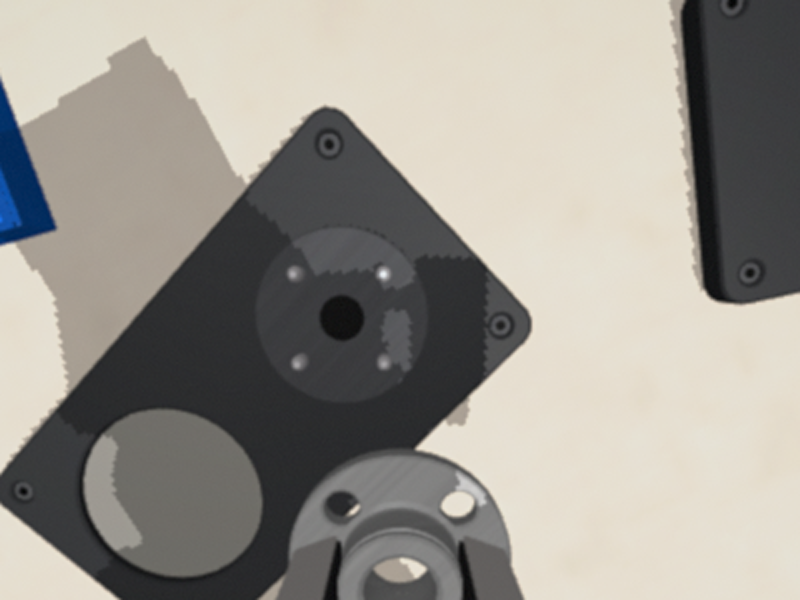

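Stud tips are at (296,273), (384,273), (299,362) and (384,362), with the bore at (342,318). The held carrier's holes are at (343,503) and (459,503).

```bash
python3 - <<'E'
from h import *
ci=L("w11");o=(120,0)
print(flange(ci,o,[(296,273),(384,273),(299,362),(384,362)],4,33), cpts(ci,o,[(342,318)],22))
H=cpts(ci,o,[(343,503),(459,503)],115.4)[:,:2];m=H.mean(0);d=H[1]-H[0];print("hole chord",np.hypot(*d))
u=np.array([-d[1],d[0]])/np.hypot(*d);print("centre",m-u*24/2**.5,"yaw",(np.degrees(np.arctan2(u[1],u[0]))+45)%90)
s=manip.state();T=ci["pose"];M=R.from_quat(s["tcp_rot"]).as_matrix();print(s["tcp_pos"],T[:3,3]-M@[.6,-179.1,82.6])
E
```

```text
(array([637.00478598,  94.86069212]), array([17.57722412, 18.09417027, 17.99773748, 17.65904656])) [[636.62852756  95.52941061  22.        ]]
hole chord 33.23967607565165
centre [570.48085841 103.02692984] yaw 18.02063046146558
[569.95092986 104.90631097 120.42724121] [570.17416158 104.53192318 120.16551501]
```

Emit:
servo_tool(motion=[[[0.331, -0.04, -0.1, 0, 0, 0], [0.331, -0.04, -0.2, 0, 0, 0], [0.331, -0.04, -0.29, 0, 0, 0], [0.331, -0.04, -0.29, 0, 0, 0], [0.331, -0.04, -0.29, 0, 0, 0]]])

```text
t: 13.63
tcp_pos: [635.0, 97.0, 61.4]
tcp_rot: [-0.371, 0.603, -0.602, 0.369]
force: [-0.0, -0.4, -0.9]
gripper_width: 0.352
```

Emit:
servo_tool(motion=[[[0, 0, 0, 0, 0, 0], [0, 0, 0, 0, 0, 0], [0, 0, 0, 0, 0, 0], [0, 0, 0, 0, 0, 0], [0, 0, 0, 0, 0, 0]]])

```text
t: 14.05
tcp_pos: [636.7, 97.3, 63.0]
tcp_rot: [0.37, -0.602, 0.603, -0.37]
force: [0.0, 0.3, -1.6]
gripper_width: 0.352
```

Emit:
servo_tool(motion=[[[0, 0, 0, 0, 0, 0], [0, 0, 0, 0, 0, 0], [0, 0, 0, 0, 0, 0], [0, 0, 0, 0, 0, 0], [0, 0, 0, 0, 0, 0]]])

```text
t: 14.47
tcp_pos: [636.5, 97.0, 62.0]
tcp_rot: [-0.37, 0.603, -0.603, 0.37]
force: [0.6, 0.1, -2.1]
gripper_width: 0.356
```

Within tolerance, so I'll lower it (target TCP z is about 35).

Emit:
servo_tool(motion=[[[-0.002, -0.002, -0.03, 0, 0, 0], [-0.002, -0.002, -0.06, 0, 0, 0], [-0.002, -0.002, -0.08, 0, 0, 0], [-0.002, -0.002, -0.09, 0, 0, 0], [-0.002, -0.002, -0.1, 0, 0, 0]]])

```text
t: 14.88
tcp_pos: [635.7, 96.5, 41.3]
tcp_rot: [-0.37, 0.603, -0.603, 0.37]
force: [1.0, -0.0, -1.0]
gripper_width: 0.354
```

Emit:
servo_tool(motion=[[[0, 0, -0.01, 0, 0, 0], [0, 0, -0.02, 0, 0, 0], [0, 0, -0.03, 0, 0, 0], [0, 0, -0.034, 0, 0, 0], [0, 0, -0.034, 0, 0, 0]]])

```text
t: 15.3
tcp_pos: [636.1, 96.6, 35.2]
tcp_rot: [-0.37, 0.603, -0.603, 0.37]
force: [0.6, 0.1, -1.6]
gripper_width: 0.352
```

Emit:
servo_tool(motion=[[[0, 0, 0, 0, 0, 0], [0, 0, 0, 0, 0, 0]]])

```text
t: 15.47
tcp_pos: [636.2, 96.6, 35.4]
tcp_rot: [0.37, -0.603, 0.603, -0.37]
force: [-0.5, 0.3, -2.6]
gripper_width: 0.355
```

Emit:
servo_tool(motion=[[[0, 0, 0, 0, 0, 0], [0, 0, 0, 0, 0, 0], [0, 0, 0, 0, 0, 0], [0, 0, 0, 0, 0, 0], [0, 0, 0, 0, 0, 0]]], claw=0.6)

```text
t: 15.88
tcp_pos: [636.2, 96.6, 35.4]
tcp_rot: [0.37, -0.603, 0.603, -0.37]
force: [-0.6, -0.3, 0.6]
gripper_width: 0.601
```

Emit:
servo_tool(motion=[[[0, 0, 0.1, 0, 0, 0], [0, 0, 0.3, 0, 0, 0], [-0.15, 0, 0.4, 0, 0, 0.2], [-0.35, 0, 0.45, 0, 0, 0.4], [-0.4, 0, 0.45, 0, 0, 0.6]]])

```text
t: 16.3
tcp_pos: [551.3, 96.7, 127.4]
tcp_rot: [-0.478, 0.522, -0.521, 0.477]
force: [-0.3, -0.8, -0.3]
gripper_width: 0.601
```

Emit:
servo_tool(motion=[[[0, 0, 0, 0, 0, 0], [0, 0, 0, 0, 0, 0], [0, 0, 0, 0, 0, 0]]])

```text
t: 16.55
tcp_pos: [557.5, 96.5, 125.4]
tcp_rot: [0.475, -0.523, 0.524, -0.475]
force: [-0.0, -0.2, -0.4]
gripper_width: 0.602
```

```bash
python3 - <<'E'
from h import *
snap("w12",(120,0))
E
```

```text
16.6 [557.5  96.4 125. ] psi -5.57 tilt [0.01 0.07]
```

View pics/w12c.png

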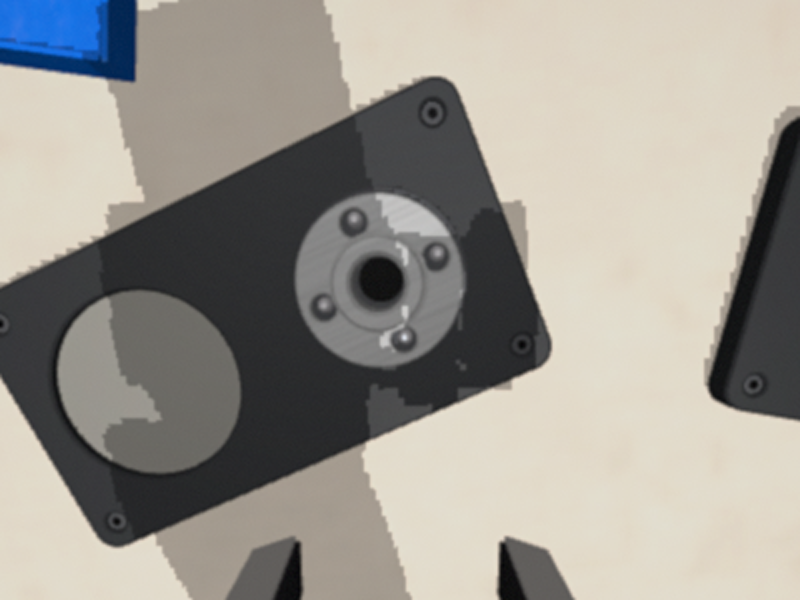

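Both carriers are seated: four studs show at (353,222), (437,255), (323,306) and (404,339). Next are the journals, starting with the right one at (445.7, 78.7).

Emit:
servo_tool(motion=[[[-0.56, -0.089, -0.1, 0, 0, 0.1], [-0.56, -0.089, -0.2, 0, 0, 0.1], [-0.56, -0.089, -0.3, 0, 0, 0.1], [-0.56, -0.089, -0.35, 0, 0, 0.1], [-0.56, -0.089, -0.35, 0, 0, 0.1]]], claw=0.45, grip_force=12)

```text
t: 17.02
tcp_pos: [440.4, 77.8, 52.6]
tcp_rot: [-0.498, 0.506, -0.503, 0.493]
force: [0.1, -0.5, 1.4]
gripper_width: 0.447
```

Emit:
servo_tool(motion=[[[0, 0, 0, 0, 0, 0], [0, 0, 0, 0, 0, 0], [0, 0, 0, 0, 0, 0], [0, 0, 0, 0, 0, 0], [0, 0, 0, 0, 0, 0]]])

```text
t: 17.43
tcp_pos: [445.4, 79.1, 55.9]
tcp_rot: [0.495, -0.504, 0.505, -0.496]
force: [-0.4, -0.3, -0.9]
gripper_width: 0.445
```

```bash
python3 - <<'E'
from h import *
ci=snap("w13",(120,100));im=cv2.imread("pics/w13.png")
m=cv2.inRange(cv2.cvtColor(im,cv2.COLOR_BGR2HSV),(12,70,60),(33,255,255));m[330:]=0
p=proj(ci,[[445.7,78.7,10]])[0];print(p)
for k in cv2.findContours(m,0,2)[0]:
    if cv2.contourArea(k)>80: e=cv2.fitEllipse(k);print(e,ray(ci,e[0],9))
E
```

```text
17.4833 [445.   79.   55.8] psi -0.93 tilt [-0.02  0.09]
[319.0769072  256.14479986]
((162.01646423339844, 260.3211669921875), (29.178138732910156, 32.002681732177734), 91.7529525756836) [[443.98145356 190.24735118   9.        ]]
((320.4437561035156, 257.6595764160156), (28.4028377532959, 32.82947540283203), 5.820413589477539) [[444.17993714  77.75789359   9.        ]]
```

Emit:
servo_tool(motion=[[[0, -0.003, -0.1, 0, 0, 0], [0, -0.003, -0.17, 0, 0, 0], [0, -0.003, -0.21, 0, 0, 0], [0, -0.003, -0.24, 0, 0, 0], [0, -0.003, -0.255, 0, 0, 0]]])

```text
t: 17.9
tcp_pos: [443.7, 78.2, 5.2]
tcp_rot: [-0.496, 0.505, -0.503, 0.496]
force: [-0.5, -0.7, -0.1]
gripper_width: 0.446
```

Emit:
servo_tool(motion=[[[0, 0, 0, 0, 0, 0], [0, 0, 0, 0, 0, 0], [0, 0, 0, 0, 0, 0], [0, 0, 0, 0, 0, 0]]])

```text
t: 18.23
tcp_pos: [443.6, 78.4, 5.8]
tcp_rot: [-0.496, 0.505, -0.503, 0.496]
force: [0.5, -0.0, -0.6]
gripper_width: 0.45
```

Emit:
servo_tool(motion=[[[0, 0, 0, 0, 0, 0], [0, 0, 0, 0, 0, 0], [0, 0, 0, 0, 0, 0], [0, 0, 0, 0, 0, 0], [0, 0, 0, 0, 0, 0]]], claw=0)

```text
t: 18.65
tcp_pos: [443.4, 78.2, 5.6]
tcp_rot: [-0.496, 0.505, -0.504, 0.495]
force: [-0.4, 0.0, 2.1]
gripper_width: 0.217
```

Emit:
servo_tool(motion=[[[0, 0, 0, 0, 0, 0], [0, 0, 0, 0, 0, 0], [0, 0, 0.03, 0, 0, 0], [0, 0, 0.15, 0, 0, 0], [0, 0, 0.35, 0, 0, 0]]])

```text
t: 19.07
tcp_pos: [440.8, 77.8, 74.2]
tcp_rot: [-0.498, 0.506, -0.502, 0.493]
force: [1.1, -0.1, -0.3]
gripper_width: 0.216
```

Emit:
servo_tool(motion=[[[0.5, -0.5, 0.05, 0, 0, -0.31], [0.5, -0.5, 0.05, 0, 0, -0.31], [0.5, -0.5, 0.05, 0, 0, -0.31], [0.5, -0.5, 0.05, 0, 0, -0.31], [0.5, -0.5, 0.05, 0, 0, -0.31]]])

```text
t: 19.48
tcp_pos: [547.0, -26.4, 86.6]
tcp_rot: [0.429, -0.56, 0.563, -0.43]
force: [0.2, -0.4, -1.3]
gripper_width: 0.216
```

Emit:
servo_tool(motion=[[[0.48, -0.48, -0.1, 0, 0, 0], [0.48, -0.48, -0.1, 0, 0, 0], [0.48, -0.48, -0.1, 0, 0, 0], [0.48, -0.48, -0.1, 0, 0, 0], [0.48, -0.48, -0.1, 0, 0, 0]]])

```text
t: 19.9
tcp_pos: [640.0, -120.9, 64.7]
tcp_rot: [-0.431, 0.561, -0.561, 0.429]
force: [0.0, -0.3, 0.2]
gripper_width: 0.215
```

Emit:
servo_tool(motion=[[[0, 0, 0, 0, 0, 0], [0, 0, 0, 0, 0, 0], [0, 0, 0, 0, 0, 0], [0, 0, 0, 0, 0, 0], [0, 0, 0, 0, 0, 0]]])

```text
t: 20.32
tcp_pos: [638.9, -116.4, 65.8]
tcp_rot: [-0.432, 0.561, -0.559, 0.431]
force: [0.2, 0.7, -0.2]
gripper_width: 0.218
```

```bash
python3 - <<'E'
from h import *
ci=snap("w14",(120,100));print(manip.state()["gripper_width"])
E
```

```text
20.3667 [ 639.1 -116.7   65.8] psi -14.83 tilt [-0.03 -0.15]
0.21743793207538561
```

Emit:
servo_tool(motion=[[[0.002, -0.009, -0.1, 0, 0, 0], [0.002, -0.009, -0.16, 0, 0, 0], [0.002, -0.009, -0.2, 0, 0, 0], [0.002, -0.009, -0.22, 0, 0, 0], [0.002, -0.009, -0.225, 0, 0, 0]]])

```text
t: 20.78
tcp_pos: [638.9, -119.3, 19.4]
tcp_rot: [-0.432, 0.562, -0.559, 0.43]
force: [0.6, -0.0, -0.1]
gripper_width: 0.218
```

Emit:
servo_tool(motion=[[[0, 0, 0, 0, 0, 0], [0, 0, 0, 0, 0, 0], [0, 0, 0, 0, 0, 0], [0, 0, 0, 0, 0, 0], [0, 0, 0, 0, 0, 0]]])

```text
t: 21.2
tcp_pos: [640.0, -119.6, 20.9]
tcp_rot: [-0.431, 0.561, -0.56, 0.431]
force: [-0.4, -0.1, -0.5]
gripper_width: 0.215
```

```bash
python3 - <<'E'
from h import *
ci=snap("w15",(120,100));print(manip.state()["force"])
E
```

```text
21.25 [ 639.9 -119.6   20.8] psi -14.89 tilt [-0.01 -0.11]
[-0.15173074  0.21623261  0.27760917]
```

Emit:
servo_tool(motion=[[[0, 0, -0.006, 0, 0, 0], [0, 0, -0.006, 0, 0, 0], [0, 0, -0.006, 0, 0, 0]]])

```text
t: 21.5
tcp_pos: [639.6, -119.5, 19.2]
tcp_rot: [-0.432, 0.561, -0.56, 0.43]
force: [-1.5, 0.2, 0.3]
gripper_width: 0.214
```

Emit:
servo_tool(motion=[[[0, 0, 0, 0, 0, 0], [0, 0, 0, 0, 0, 0], [0, 0, 0, 0, 0, 0], [0, 0, 0, 0, 0, 0], [0, 0, 0, 0, 0, 0]]], claw=0.4)

```text
t: 21.92
tcp_pos: [639.7, -119.5, 19.3]
tcp_rot: [-0.431, 0.561, -0.56, 0.431]
force: [0.4, 0.5, -0.3]
gripper_width: 0.404
```

Emit:
servo_tool(motion=[[[0, 0, 0.1, 0, 0, 0], [0, 0, 0.25, 0, 0, 0], [-0.15, 0.1, 0.35, 0, 0, 0.1], [-0.33, 0.2, 0.38, 0, 0, 0.2], [-0.45, 0.3, 0.38, 0, 0, 0.31]]])

```text
t: 22.33
tcp_pos: [548.0, -59.7, 97.1]
tcp_rot: [-0.497, 0.504, -0.503, 0.496]
force: [-0.3, 1.0, -0.6]
gripper_width: 0.4
```

```bash
python3 - <<'E'
from h import *
ci=snap("w16",(120,0))
E
```

```text
22.3833 [541.6 -53.4  95.6] psi -0.3 tilt [-0.33 -0.59]
```

View pics/w16c.png

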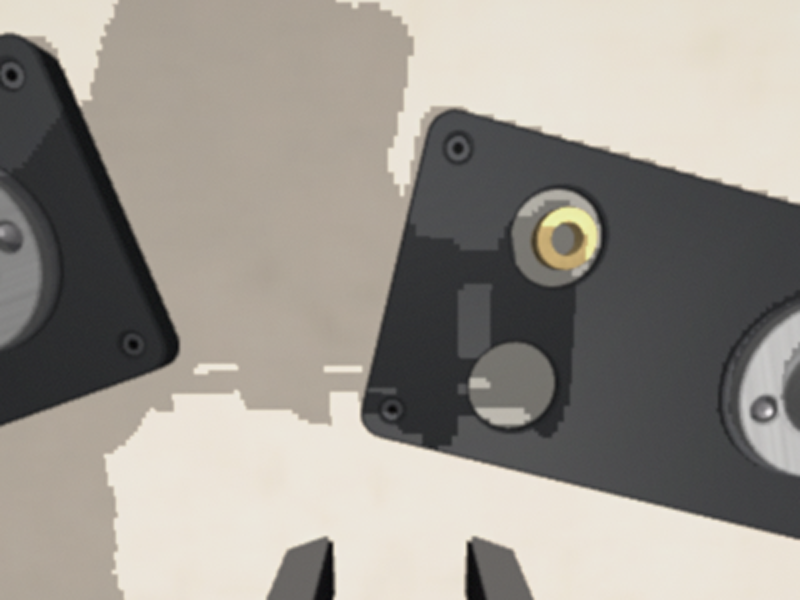

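Journal 2 stands in the far pocket at (567,238), and the near pocket at (512,385) is free. Now the second journal.

Emit:
servo_tool(motion=[[[-0.26, 0.62, -0.1, 0, 0, 0], [-0.26, 0.62, -0.1, 0, 0, 0], [-0.26, 0.62, -0.1, 0, 0, 0], [-0.26, 0.62, -0.1, 0, 0, 0], [-0.26, 0.62, -0.1, 0, 0, 0]]], claw=0.45)

```text
t: 22.8
tcp_pos: [495.7, 68.8, 74.6]
tcp_rot: [-0.498, 0.504, -0.501, 0.497]
force: [0.3, -0.4, 0.1]
gripper_width: 0.447
```

Emit:
servo_tool(motion=[[[-0.26, 0.62, -0.1, 0, 0, 0], [-0.26, 0.62, -0.1, 0, 0, 0], [-0.26, 0.62, -0.1, 0, 0, 0], [-0.26, 0.62, -0.1, 0, 0, 0], [-0.26, 0.62, -0.1, 0, 0, 0]]])

```text
t: 23.22
tcp_pos: [445.0, 191.2, 54.8]
tcp_rot: [-0.498, 0.504, -0.502, 0.497]
force: [-0.4, 0.1, -0.3]
gripper_width: 0.451
```

Emit:
servo_tool(motion=[[[0, 0, 0, 0, 0, 0], [0, 0, 0, 0, 0, 0], [0, 0, 0, 0, 0, 0], [0, 0, 0, 0, 0, 0], [0, 0, 0, 0, 0, 0]]])

```text
t: 23.63
tcp_pos: [446.5, 187.2, 55.5]
tcp_rot: [-0.496, 0.505, -0.504, 0.495]
force: [-0.6, 0.8, 0.1]
gripper_width: 0.45
```

```bash
python3 - <<'E'
from h import *
ci=snap("w17",(120,100));im=cv2.imread("pics/w17.png")
m=cv2.inRange(cv2.cvtColor(im,cv2.COLOR_BGR2HSV),(12,70,60),(33,255,255));m[330:]=0
for k in cv2.findContours(m,0,2)[0]:
    if cv2.contourArea(k)>80: e=cv2.fitEllipse(k);print(e,ray(ci,e[0],9))
E
```

```text
23.6833 [446.3 187.5  55.4] psi -1.05 tilt [-0.   -0.11]
((315.1281433105469, 258.057373046875), (28.607908248901367, 33.047733306884766), 7.443737506866455) [[444.99578386 189.64106513   9.        ]]
```

Emit:
servo_tool(motion=[[[0, 0.01, -0.1, 0, 0, 0], [0, 0.01, -0.17, 0, 0, 0], [0, 0.01, -0.21, 0, 0, 0], [0, 0.01, -0.24, 0, 0, 0], [0, 0.01, -0.255, 0, 0, 0]]])

```text
t: 24.1
tcp_pos: [445.6, 190.0, 3.6]
tcp_rot: [-0.497, 0.505, -0.504, 0.495]
force: [0.2, -0.8, -0.1]
gripper_width: 0.451
```

Emit:
servo_tool(motion=[[[0, 0, 0, 0, 0, 0], [0, 0, 0, 0, 0, 0], [0, 0, 0, 0, 0, 0], [0, 0, 0, 0, 0, 0]]])

```text
t: 24.43
tcp_pos: [446.1, 190.6, 4.7]
tcp_rot: [-0.496, 0.505, -0.504, 0.496]
force: [0.5, -0.1, 0.3]
gripper_width: 0.447
```

Emit:
servo_tool(motion=[[[0, 0, 0, 0, 0, 0], [0, 0, 0, 0, 0, 0], [0, 0, 0, 0, 0, 0], [0, 0, 0, 0, 0, 0], [0, 0, 0, 0, 0, 0]]], claw=0)

```text
t: 24.85
tcp_pos: [445.7, 190.5, 4.4]
tcp_rot: [-0.496, 0.505, -0.503, 0.495]
force: [-0.2, 0.3, 1.2]
gripper_width: 0.216
```

Emit:
servo_tool(motion=[[[0, 0, 0, 0, 0, 0], [0, 0, 0, 0, 0, 0], [0, 0, 0.03, 0, 0, 0], [0, 0, 0.15, 0, 0, 0], [0, 0, 0.35, 0, 0, 0]]])

```text
t: 25.27
tcp_pos: [443.3, 189.3, 72.8]
tcp_rot: [-0.499, 0.506, -0.503, 0.493]
force: [0.9, -0.5, -0.8]
gripper_width: 0.217
```

Emit:
servo_tool(motion=[[[0.352, -0.737, 0.05, 0, 0, -0.31], [0.352, -0.737, 0.05, 0, 0, -0.31], [0.352, -0.737, 0.05, 0, 0, -0.31], [0.352, -0.737, 0.05, 0, 0, -0.31], [0.352, -0.737, 0.05, 0, 0, -0.31]]])

```text
t: 25.68
tcp_pos: [520.5, 33.3, 86.1]
tcp_rot: [0.428, -0.56, 0.566, -0.428]
force: [0.7, 0.7, -0.3]
gripper_width: 0.215
```

Emit:
servo_tool(motion=[[[0.352, -0.737, -0.1, 0, 0, 0], [0.352, -0.737, -0.1, 0, 0, 0], [0.352, -0.737, -0.1, 0, 0, 0], [0.352, -0.737, -0.1, 0, 0, 0], [0.352, -0.737, -0.1, 0, 0, 0]]])

```text
t: 26.1
tcp_pos: [588.8, -115.2, 64.6]
tcp_rot: [0.429, -0.56, 0.565, -0.427]
force: [0.1, -0.5, -0.1]
gripper_width: 0.217
```

Emit:
servo_tool(motion=[[[0, 0, 0, 0, 0, 0], [0, 0, 0, 0, 0, 0], [0, 0, 0, 0, 0, 0], [0, 0, 0, 0, 0, 0], [0, 0, 0, 0, 0, 0]]])

```text
t: 26.52
tcp_pos: [586.3, -102.6, 64.4]
tcp_rot: [-0.432, 0.561, -0.559, 0.431]
force: [0.1, 0.6, 0.0]
gripper_width: 0.218
```

Emit:
servo_tool(motion=[[[0, 0, 0, 0, 0, 0], [0, 0, 0, 0, 0, 0], [0, 0, 0, 0, 0, 0], [0, 0, 0, 0, 0, 0], [0, 0, 0, 0, 0, 0]]])

```text
t: 26.93
tcp_pos: [586.5, -104.3, 64.3]
tcp_rot: [-0.432, 0.561, -0.56, 0.43]
force: [0.6, 0.9, -0.6]
gripper_width: 0.218
```

Emit:
servo_tool(motion=[[[0, 0, -0.1, 0, 0, 0], [0, 0, -0.16, 0, 0, 0], [0, 0, -0.2, 0, 0, 0], [0, 0, -0.22, 0, 0, 0], [0, 0, -0.222, 0, 0, 0]]])

```text
t: 27.35
tcp_pos: [585.7, -104.3, 18.8]
tcp_rot: [-0.432, 0.562, -0.559, 0.43]
force: [0.4, -0.3, -0.5]
gripper_width: 0.215
```

Emit:
servo_tool(motion=[[[0, 0, 0, 0, 0, 0], [0, 0, 0, 0, 0, 0], [0, 0, 0, 0, 0, 0], [0, 0, 0, 0, 0, 0], [0, 0, 0, 0, 0, 0]]])

```text
t: 27.77
tcp_pos: [586.8, -104.3, 20.3]
tcp_rot: [-0.431, 0.561, -0.56, 0.431]
force: [-0.4, 0.4, -0.6]
gripper_width: 0.217
```

```bash
python3 - <<'E'
from h import *
ci=snap("w18",(120,100));print(manip.state()["force"])
E
```

```text
27.8167 [ 586.7 -104.3   20.2] psi -14.88 tilt [-0.01 -0.11]
[-0.54447504  0.61097803 -0.716966  ]
```

Emit:
servo_tool(motion=[[[0, 0, -0.005, 0, 0, 0], [0, 0, -0.005, 0, 0, 0], [0, 0, -0.005, 0, 0, 0]]])

```text
t: 28.07
tcp_pos: [586.4, -104.3, 18.8]
tcp_rot: [-0.432, 0.561, -0.56, 0.43]
force: [0.8, -1.1, -0.6]
gripper_width: 0.219
```

Emit:
servo_tool(motion=[[[0, 0, 0, 0, 0, 0], [0, 0, 0, 0, 0, 0], [0, 0, 0, 0, 0, 0], [0, 0, 0, 0, 0, 0], [0, 0, 0, 0, 0, 0]]], claw=0.4)

```text
t: 28.48
tcp_pos: [586.5, -104.3, 18.9]
tcp_rot: [-0.431, 0.561, -0.56, 0.431]
force: [0.0, -0.7, -0.2]
gripper_width: 0.396
```

Emit:
servo_tool(motion=[[[0, 0, 0.1, 0, 0, 0], [0, 0, 0.25, 0, 0, 0], [-0.1, 0, 0.38, 0, 0, 0], [-0.25, -0.1, 0.42, 0, 0, 0], [-0.4, -0.2, 0.42, 0, 0, 0]]])

```text
t: 28.9
tcp_pos: [508.1, -144.0, 105.0]
tcp_rot: [0.431, -0.559, 0.56, -0.433]
force: [0.3, -1.7, -0.9]
gripper_width: 0.401
```

Emit:
servo_tool(motion=[[[-0.1, -0.84, 0, 0, 0, 0], [-0.1, -0.84, 0, 0, 0, 0], [-0.1, -0.84, 0, 0, 0, 0], [-0.1, -0.84, 0, 0, 0, 0], [-0.1, -0.84, 0, 0, 0, 0]]], claw=0.75)

```text
t: 29.32
tcp_pos: [483.5, -323.5, 104.0]
tcp_rot: [0.43, -0.561, 0.565, -0.426]
force: [-1.0, -1.8, -0.2]
gripper_width: 0.716
```

Emit:
servo_tool(motion=[[[0, 0, 0, 0, 0, 0], [0, 0, 0, 0, 0, 0], [0, 0, 0, 0, 0, 0], [0, 0, 0, 0, 0, 0], [0, 0, 0, 0, 0, 0]]])

```text
t: 29.73
tcp_pos: [487.1, -310.5, 102.8]
tcp_rot: [-0.432, 0.561, -0.559, 0.431]
force: [-0.3, -0.9, -0.0]
gripper_width: 0.754
```

```bash
python3 - <<'E'
from h import *
ci=snap("w19",(60,0),520,390);im=cv2.imread("pics/w19.png")
m=cv2.inRange(cv2.cvtColor(im,cv2.COLOR_BGR2HSV),(22,150,70),(33,255,255))
k=max(cv2.findContours(m,0,2)[0],key=cv2.contourArea);e=cv2.fitEllipse(k);print(e,ray(ci,e[0],7))
cv2.imwrite("pics/w19c.png",im[:,:]) 
E
```

```text
29.7833 [ 487.1 -310.8  102.8] psi -14.76 tilt [-0.04 -0.15]
((321.36676025390625, 235.63650512695312), (68.4657211303711, 69.89776611328125), 96.78264617919922) [[ 486.8378027 -312.5039368    7.       ]]
```

View pics/w19c.png

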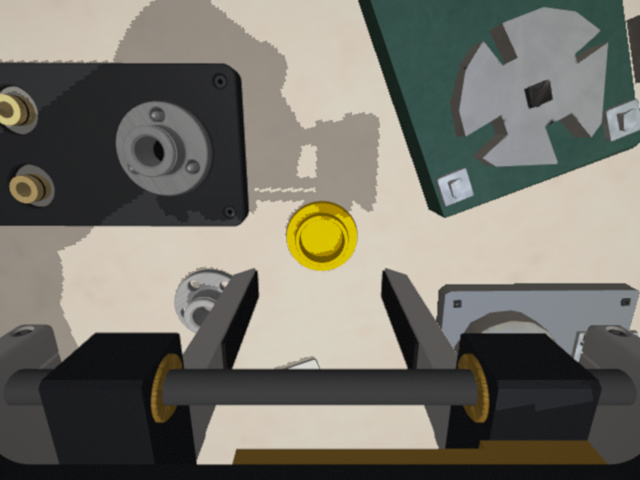

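Both journals stand in their pockets, at (12,108) and (28,187). The cap is at (321,236), centred between the fingers.

Emit:
servo_tool(motion=[[[0, -0.005, -0.15, 0, 0, 0], [0, -0.005, -0.3, 0, 0, 0], [0, -0.005, -0.38, 0, 0, 0], [0, -0.005, -0.42, 0, 0, 0], [0, -0.005, -0.44, 0, 0, 0]]])

```text
t: 30.2
tcp_pos: [486.1, -312.5, 13.7]
tcp_rot: [-0.432, 0.562, -0.559, 0.43]
force: [0.3, -0.2, 0.1]
gripper_width: 0.75
```

Emit:
servo_tool(motion=[[[0, 0, 0, 0, 0, 0], [0, 0, 0, 0, 0, 0], [0, 0, 0, 0, 0, 0], [0, 0, 0, 0, 0, 0], [0, 0, 0, 0, 0, 0]]])

```text
t: 30.62
tcp_pos: [487.0, -313.6, 15.7]
tcp_rot: [-0.431, 0.561, -0.56, 0.431]
force: [-0.7, 0.4, -0.1]
gripper_width: 0.753
```

```bash
python3 - <<'E'
from h import *
for i in range(3): snap("w20",(120,100))
E
```

```text
30.6667 [ 486.9 -313.6   15.5] psi -14.89 tilt [ 0.01 -0.07]
30.7167 [ 486.8 -313.5   15.4] psi -14.89 tilt [ 0.01 -0.09]
30.7667 [ 486.7 -313.4   15.2] psi -14.89 tilt [-0.   -0.11]
```

Emit:
servo_tool(motion=[[[0, 0.003, -0.013, 0, 0, 0], [0, 0.003, -0.013, 0, 0, 0], [0, 0.003, -0.013, 0, 0, 0], [0, 0.003, -0.013, 0, 0, 0]]])

```text
t: 31.1
tcp_pos: [486.4, -312.7, 12.1]
tcp_rot: [-0.432, 0.561, -0.56, 0.43]
force: [-0.2, 1.3, 0.9]
gripper_width: 0.747
```

Emit:
servo_tool(motion=[[[0, 0, 0, 0, 0, 0], [0, 0, 0, 0, 0, 0], [0, 0, 0, 0, 0, 0], [0, 0, 0, 0, 0, 0], [0, 0, 0, 0, 0, 0]]], claw=0, grip_force=12)

```text
t: 31.52
tcp_pos: [486.5, -312.8, 12.2]
tcp_rot: [-0.431, 0.561, -0.56, 0.43]
force: [-0.3, 0.1, 0.2]
gripper_width: 0.444
```

Emit:
servo_tool(motion=[[[0, 0, 0, 0, 0, 0], [0, 0, 0.02, 0, 0, 0], [0, 0, 0.08, 0, 0, 0], [0, 0, 0.2, 0, 0, 0], [0, 0, 0.35, 0, 0, 0]]])

```text
t: 31.93
tcp_pos: [485.3, -312.0, 82.4]
tcp_rot: [-0.432, 0.562, -0.559, 0.43]
force: [0.5, -0.1, -0.0]
gripper_width: 0.451
```

Emit:
servo_tool(motion=[[[0, 0, 0.1, 0, 0, 0], [0, 0, 0.1, 0, 0, 0], [0, 0, 0.1, 0, 0, 0]]])

```text
t: 32.18
tcp_pos: [487.4, -313.2, 104.1]
tcp_rot: [0.431, -0.56, 0.561, -0.431]
force: [0.2, 0.6, -0.1]
gripper_width: 0.453
```

```bash
python3 - <<'E'
from h import *
ci=snap("w21",(120,100));im=cv2.imread("pics/w21.png")
m=cv2.inRange(cv2.cvtColor(im,cv2.COLOR_BGR2HSV),(22,150,70),(33,255,255))
k=max(cv2.findContours(m,0,2)[0],key=cv2.contourArea);print(cv2.boundingRect(k),cv2.contourArea(k),manip.state()["gripper_width"]*94)
E
```

```text
32.2333 [ 486.6 -312.5  102.9] psi -14.88 tilt [-0.02 -0.09]
(271, 231, 98, 97) 6793.0 42.11813039029984
```

Emit:
servo_tool(motion=[[[0.195, 0.855, 0, 0, 0, 0.3], [0.195, 0.855, 0, 0, 0, 0.3], [0.195, 0.855, 0, 0, 0, 0.3], [0.195, 0.855, 0, 0, 0, 0.3], [0.195, 0.855, 0, 0, 0, 0.3]]])

```text
t: 32.65
tcp_pos: [525.9, -132.1, 100.5]
tcp_rot: [-0.496, 0.507, -0.5, 0.497]
force: [0.9, 1.0, -0.9]
gripper_width: 0.454
```

Emit:
servo_tool(motion=[[[0.195, 0.855, 0, 0, 0, 0], [0.195, 0.855, 0, 0, 0, 0], [0.195, 0.855, 0, 0, 0, 0], [0.195, 0.855, 0, 0, 0, 0], [0.195, 0.855, 0, 0, 0, 0]]])

```text
t: 33.07
tcp_pos: [564.6, 39.0, 100.5]
tcp_rot: [-0.496, 0.506, -0.501, 0.497]
force: [-0.6, 0.4, -0.8]
gripper_width: 0.458
```

Emit:
servo_tool(motion=[[[0.195, 0.855, -0.1, 0, 0, 0], [0.195, 0.855, -0.1, 0, 0, 0], [0.195, 0.855, -0.1, 0, 0, 0], [0.195, 0.855, -0.1, 0, 0, 0], [0.195, 0.855, -0.1, 0, 0, 0]]])

```text
t: 33.48
tcp_pos: [602.2, 209.9, 79.6]
tcp_rot: [-0.496, 0.506, -0.501, 0.496]
force: [-0.8, 1.8, -0.3]
gripper_width: 0.454
```

Emit:
servo_tool(motion=[[[0, 0, 0, 0, 0, 0], [0, 0, 0, 0, 0, 0], [0, 0, 0, 0, 0, 0], [0, 0, 0, 0, 0, 0], [0, 0, 0, 0, 0, 0]]])

```text
t: 33.9
tcp_pos: [603.6, 198.0, 82.5]
tcp_rot: [-0.494, 0.507, -0.506, 0.492]
force: [-0.2, 0.1, 0.4]
gripper_width: 0.453
```

Emit:
servo_tool(motion=[[[0, 0, 0, 0, 0, 0], [0, 0, 0, 0, 0, 0], [0, 0, 0, 0, 0, 0], [0, 0, 0, 0, 0, 0], [0, 0, 0, 0, 0, 0]]])

```text
t: 34.32
tcp_pos: [603.5, 200.3, 82.3]
tcp_rot: [-0.494, 0.507, -0.505, 0.493]
force: [-0.8, 0.2, -0.2]
gripper_width: 0.45
```

Emit:
servo_tool(motion=[[[0, 0, -0.1, 0, 0, 0], [0, 0, -0.18, 0, 0, 0], [0, 0, -0.23, 0, 0, 0], [0, 0, -0.26, 0, 0, 0], [0, 0, -0.28, 0, 0, 0]]])

```text
t: 34.73
tcp_pos: [603.2, 200.2, 25.5]
tcp_rot: [-0.495, 0.507, -0.505, 0.493]
force: [0.7, -0.0, -0.6]
gripper_width: 0.453
```

Emit:
servo_tool(motion=[[[0, 0, 0, 0, 0, 0], [0, 0, 0, 0, 0, 0], [0, 0, 0, 0, 0, 0], [0, 0, 0, 0, 0, 0], [0, 0, 0, 0, 0, 0]]])

```text
t: 35.15
tcp_pos: [603.9, 200.4, 26.8]
tcp_rot: [-0.494, 0.507, -0.506, 0.494]
force: [0.6, -0.8, -0.5]
gripper_width: 0.452
```

Emit:
servo_tool(motion=[[[0, 0, 0, 0, 0, 0], [0, 0, 0, 0, 0, 0], [0, 0, 0, 0, 0, 0], [0, 0, 0, 0, 0, 0], [0, 0, 0, 0, 0, 0]]])

```text
t: 35.57
tcp_pos: [603.5, 200.3, 26.2]
tcp_rot: [-0.494, 0.507, -0.505, 0.493]
force: [-0.5, 0.5, -0.5]
gripper_width: 0.453
```

Down 1.5 mm more, then release and lift. I'll retreat to where both boards can be seen.

Emit:
servo_tool(motion=[[[0, 0, -0.008, 0, 0, 0], [0, 0, -0.008, 0, 0, 0], [0, 0, -0.008, 0, 0, 0]]])

```text
t: 35.82
tcp_pos: [603.4, 200.2, 24.5]
tcp_rot: [-0.495, 0.507, -0.505, 0.493]
force: [0.2, -0.0, -0.5]
gripper_width: 0.451
```

Emit:
servo_tool(motion=[[[0, 0, 0, 0, 0, 0], [0, 0, 0, 0, 0, 0], [0, 0, 0, 0, 0, 0], [0, 0, 0, 0, 0, 0], [0, 0, 0, 0, 0, 0]]], claw=0.65)

```text
t: 36.23
tcp_pos: [603.5, 200.3, 24.7]
tcp_rot: [-0.494, 0.507, -0.505, 0.493]
force: [-0.2, 0.3, 0.1]
gripper_width: 0.648
```

Emit:
servo_tool(motion=[[[0, 0, 0.1, 0, 0, 0], [0, 0, 0.3, 0, 0, 0], [-0.1, -0.1, 0.5, 0, 0, 0], [-0.25, -0.2, 0.7, 0, 0, 0], [-0.4, -0.35, 0.8, 0, 0, 0]]])

```text
t: 36.65
tcp_pos: [539.2, 144.7, 174.7]
tcp_rot: [-0.494, 0.506, -0.505, 0.495]
force: [1.1, 0.1, 0.8]
gripper_width: 0.647
```

Emit:
servo_tool(motion=[[[-0.15, -0.7, 0.3, 0, 0, 0], [-0.15, -0.7, 0.3, 0, 0, 0], [-0.15, -0.7, 0.3, 0, 0, 0], [-0.15, -0.7, 0.3, 0, 0, 0], [-0.15, -0.7, 0.3, 0, 0, 0]]])

```text
t: 37.07
tcp_pos: [508.1, -3.8, 235.4]
tcp_rot: [0.491, -0.507, 0.51, -0.491]
force: [0.9, 0.2, -0.3]
gripper_width: 0.65
```

Emit:
servo_tool(motion=[[[0, 0, 0, 0, 0, 0], [0, 0, 0, 0, 0, 0], [0, 0, 0, 0, 0, 0]]])

```text
t: 37.32
tcp_pos: [507.9, 5.3, 231.6]
tcp_rot: [-0.495, 0.507, -0.504, 0.494]
force: [0.0, -0.2, -0.8]
gripper_width: 0.652
```

```bash
python3 - <<'E'
from h import *
ci=snap("w22",(0,0),640,300)
im=cv2.imread("pics/w22.png");cv2.imwrite("pics/w22c.png",cv2.resize(im[0:330],None,fx=1.25,fy=1.25))
E
```

```text
37.3667 [507.9   5.3 231.5] psi -1.24 tilt [-0.02 -0.22]
```

View pics/w22c.png

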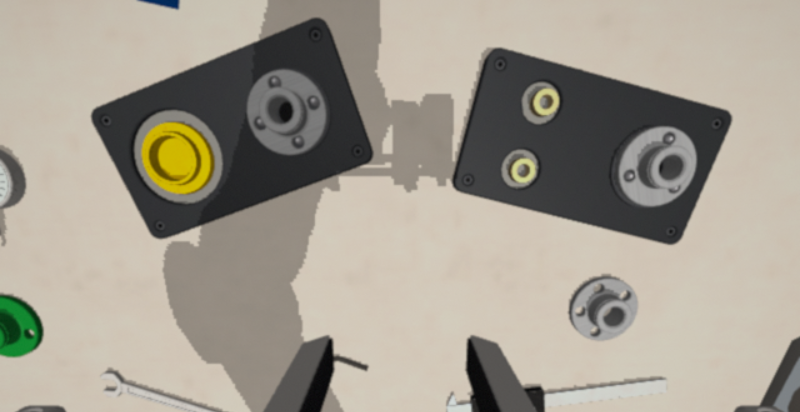

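The cap lies collar up in the large pocket at (180,155), both journals stand in their pockets at (545,102) and (522,170), both carriers are on their studs, and the surplus carrier is untouched. I'll hand in.

```bash
python3 - <<'E'
from station import finish_job
print(finish_job())
E
```

```text
the job is handed in; nothing more can be done
None
```

Both kits are made up, and I handed the job in at about 37 s of the 96 s allowed.

- **Bearing board:** the 3-hole carrier is down over the three studs, and one journal stands in each small pocket.
- **Reseal board:** the 4-hole carrier is down over the four studs, and the yellow cap lies collar up in the large pocket.
- **Left alone:** I moved nothing near the 5-hole carrier, the dial gauge or the green look-alike.

The last wrist pictures show the studs standing through the carriers' holes, both journals upright, the cap collar up in its pocket, and the gripper open and clear. The gauge is only partly in the final view, so I did not re-measure it. Wrist force readings stayed within about 3 N. I let the parts fall the last 1 to 3 mm into place, and I judged that they were fully down from the pictures, not from a contact force. No check failed or disagreed.

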